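# Vent the pickle jar and twist off its cap

### The job

Open the lime pickle jar that stands braced in the caddy on the bench: first press the red vent button in the middle of its cap right down and let it spring back, so the gas comes out before the cap is turned. Then unscrew the tight cap anticlockwise, leaving the jar down in its pocket, stop turning once the threads let go, and lift the cap straight off. Finish still holding the cap, level and still, a finger's width or two above the jar's mouth so it can drip back into the jar; do not put it down, and leave the other things where they are.

Things in the scene. Friction and masses are not known exactly. Their poses are not given: they have to be found in the camera images.
- caddy: dark timber condiment caddy screwed to the bench, 94.5 x 188.5 mm and 48 mm high, with two square pockets 74.5 mm wide, side by side along its y axis, centres 47 mm either side of the middle, floors 8 mm above the bench. The jar stands in one pocket (either one), a spice shaker in the other. Origin: centre of the underside; z up.
- jar: square clear-glass jar with green limes inside, about 0.55 kg, loose in a caddy pocket with about 1 mm play: the pocket keeps it from turning but nothing holds it down. Body 72 x 72 mm, flat shoulder 78 mm above the jar's underside, then a cone 9 mm high to a round neck 44 mm wide. Origin: centre of the underside; z up.
- cap: round gold metal twist cap on the jar, 59 mm across, fluted side 18 mm tall, white dash on top near the edge. Starts fully tight with the jar's yaw. Origin: centre of the lower edge of its side, 96 mm above the jar's underside while tight; z up. Unscrews anticlockwise seen from above, rising 1.8 mm per rad; stiff at first (about 0.5 to 0.7 N m: grip with 50 N or more).
- cap_top (a point): centre of the cap's top face, 18 mm above the cap's origin, under the vent button. The cap's four lugs leave the threads 0.80 rad (46 degrees) from tight and meet a stop at 1.2 rad (68 degrees); between those, best at 1.0 rad, it lifts straight off. One grasp is enough. Pulled up sooner, it takes the jar with it.
- jar_mouth (a point): centre of the jar's open mouth, at the top of its rim, 110 mm above the jar's underside; hidden in the cap while it is on. The lower edge of the cap is 14 mm below this point while the cap is tight.
- vent (a joint): travel of the vent button in the cap, m: 0 = up, 0.004 = fully down. It springs back by itself; pressing it fully takes about 4.5 N.
- vent_top (a point): centre of the top of the red vent button, 20 mm across, standing 6.5 mm above the cap's top (24.5 mm above the cap's origin) on a 27 mm wide, 1.5 mm high white collar; it is pressed straight down.
- shaker: steel spice shaker, 67 mm across and 67 mm tall, in the caddy's other pocket; leave it alone. Origin: centre of the underside.
- mug: stainless steel mug, 80 mm across and 90 mm tall, handle at its +y side; leave it alone. Origin: centre of the underside.
- scraper: blue silicone scraper with a wooden handle, 240 mm long (along its x), 58 mm wide, 12 mm thick, lying on the bench; leave it alone. Origin: on the underside near the middle of its length.
- jebena: dark clay coffee pot, round belly 140 mm across, narrow neck, 254 mm tall, handle at +y, spout at -y; leave it alone. Origin: centre of the underside.
- bowls: stack of four colourful plastic bowls, 140 mm across and 130 mm tall, at the far left of the bench, does not move. Origin: centre of the underside.
- griddle: steel bench griddle, 300 x 380 mm, 133 mm high, at the right of the bench, does not move. Origin: centre of the underside.
Mind the look-alikes: they are no part of the job. What is meant by the cap is not blue, and is the smaller of those in its own colour. There is more than one size of the caddy; the one meant has the size given above.

How it is judged:
By the outcome, as a careful person would: the job done as asked, in the order asked, and still so for the second after the job is handed in, while the arm keeps its last pose, push and grip.
It also fails if it takes over 45 s, if anything falls off the work surface, if the arm or the gripper's body presses on something with over 40 N, if the wrist force passes 120 N, or if a joint passes its speed limit or range.

### The arm

A 6-joint arm with a two-finger parallel gripper is mounted at the origin on the work surface. World frame = base frame: x ahead of the robot, y to its left, z up, the work surface at z = 0. Lengths are in m, angles in rad, forces in N, time in s.
With the tool pointing down it reaches from about 0.35 to 0.925 m from the base axis. Payload 6.4 kg.
Tool frame: the origin (TCP) lies where the fingers leave the gripper's body, on its centre line; the fingertips stand 73 mm ahead of it and the grasp point (between the pads) lies 54 mm ahead of it; y points along the fingers, z is the direction in which the jaws open and shut, and the axes are right-handed (so a half turn about y gives the same grasp; the last joint's range is limited). The gripper opens to 85 mm and grips with 20 to 120 N. Pads are 22 mm wide; open, the fingers measure 114 mm over their backs; the gripper's body (76 mm by 85 mm) begins 54 mm behind the grasp point. The pads swing forward as they close: fully open they stand 13 mm farther back than shut.
Start: joints at [0.976, 0.245, 1.558, -0, 1.339, -0.174], TCP at [0.266, 0.593, 0.304] pointing down, gripper open.
Joint ranges: [-3.13, 3.13], [-1.02, 2.26], [0.13, 2.54], [-0.95, 4.09], [0.21, 2.88], [-2.74, 2.74]. Speed limits (rad/s): [2.57, 2.57, 3.14, 3.14, 3.14, 3.14].

### API

Orientations are given as a 3x3 rotation matrix whose columns are the frame's x, y, z axes.
In Python, from cell import r gives the robot as it stands.
- The arm moves only by the shell command python3 -m handwheel 'ROWS' [FORCE]. ROWS is JSON, a list of rows, each a list of 5 numbers: the shift along the tool's x, y, z in m, then the turn about the tool's y in degrees, then the closure, from -1 (fully open) to 1 (shut). A call has 1 to 8 rows; each row shifts and turns the pose as measured when the row begins, along the tool's axes as they then stand; what a row does not reach is not made up. A row lasts 1/10 s, in which the tool goes at most 50 mm and 8.59 degrees, less where a joint would pass 70% of its speed; a pose out of reach is approached as far as the arm can. A call with a gripper value outside its range is refused whole. The fingers move at their own pace and stop on an object; FORCE is the grip in N (left out, the last holds). Time passes only in rows, so rows that do not move let the fingers close. It gives the time, the measured TCP pose, the force and the opening at its end, in the units of the state.
- r.observe(): the state, without advancing time (a new reading comes with each control period).
- r.grab_frame(name): name is "scene" or "side" or "wrist"; returns a dict with "color" (384x512x3 uint8, red, green, blue), "mtx" (3x3 intrinsics, pixels), "rvec" (rotation vector, rad) and "tvec" (3), from world to camera coordinates, as OpenCV has them. Camera axes: x right, y down, z forward; pixel columns grow to the right and rows downward; lengths in m; the calibration is good to about 2 mm. A picture is of the moment at which its call begins. There is no depth.
- r.sign_off(): hands the job in, once; it reports no verdict.
The state is a dict: "clock": time; "q": joint angles; "joint_vel": joint speeds; "effort": joint torques, N m; "eef_pos": TCP position; "orientation": TCP orientation; "ft_force": force on the tool from outside, world axes, zero at the start; "torque": the same for the moment, N m; "opening": opening from 0.0 (shut) to 1.0 (fully open).
Only numpy, scipy, OpenCV 4.12 (cv2) and the standard library are available. Lean on these libraries where they do the work, as an engineer would, in place of code of your own. Each camera call takes 0.05 s, during which the arm holds its last target. There are 200 camera calls.

## Working session

There is one attempt and no reset: what is moved stays moved. The work goes in short steps, Python scripts to look and compute and a shell command to move; the robot and the scene stay as the last step left them, time stands still between calls to the robot, and variables do not carry over. Pictures are saved under pics/ and viewed, about 8 in all and at most 12, crops included, and the job is handed in when it is done.

```bash
ls; mkdir -p pics; python3 - <<'E'
from cell import r
import cv2,numpy as np,pickle
s=r.observe();print(s)
f={n:r.grab_frame(n) for n in("scene","side")}
pickle.dump(f,open("f0.pkl","wb"))
for n in f:
    print(n,f[n]["mtx"].tolist(),f[n]["rvec"],f[n]["tvec"])
cv2.imwrite("pics/a.png",np.vstack([cv2.resize(f[n]["color"][:,:,::-1],(800,600),interpolation=cv2.INTER_CUBIC) for n in ["scene"]]))
cv2.imwrite("pics/b.png",cv2.resize(f["side"]["color"][:,:,::-1],(800,600),interpolation=cv2.INTER_CUBIC))
E
```

```text
pics
{'clock': 0.0, 'q': array([ 9.75902777e-01,  2.45841378e-01,  1.55903187e+00,  1.37423491e-05,
        1.33868171e+00, -1.74092054e-01]), 'joint_vel': array([ 0.00081024,  0.00057189,  0.00014324, -0.00092594,  0.00031616,
       -0.00086935]), 'effort': array([ 8.34233797e-04, -4.29502416e+01, -3.26127255e+01, -8.22026163e-05,
        5.27699303e-03,  7.03944875e-05]), 'eef_pos': array([0.26526792, 0.5929466 , 0.30275311]), 'orientation': array([[ 9.12760336e-01, -1.11079172e-03,  4.08493985e-01],
       [-4.08495342e-01, -1.61770100e-03,  9.12758971e-01],
       [-3.53063978e-04, -9.99998075e-01, -1.93032655e-03]]), 'ft_force': array([-0.19910168, -0.00804215, -0.71952049]), 'torque': array([ 0.02481964, -0.00939332, -0.04552347]), 'opening': 1.0020553587240053}
scene [[471.71449725244764, 0.0, 257.1199081415962], [0.0, 471.71449725244764, 186.519390805631], [0.0, 0.0, 1.0]] [ 2.00640521  1.74884703 -0.53432899] [-0.00621427 -0.40902818  2.1122974 ]
side [[464.9131330726739, 0.0, 254.51344548064594], [0.0, 464.9131330726739, 190.17352063608286], [0.0, 0.0, 1.0]] [ 0.1622748  -2.75725491  1.37865778] [0.5073263  0.15531902 1.41136979]
```

View pics/a.png

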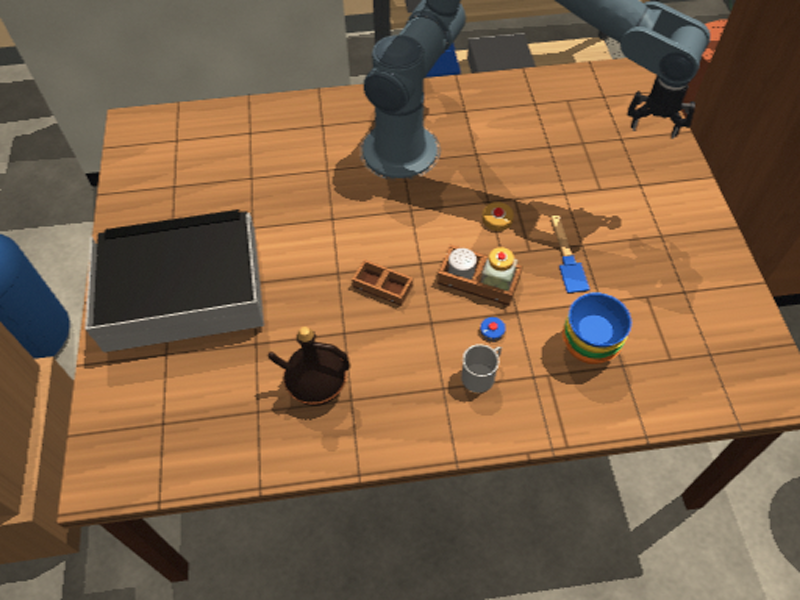

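View pics/b.png

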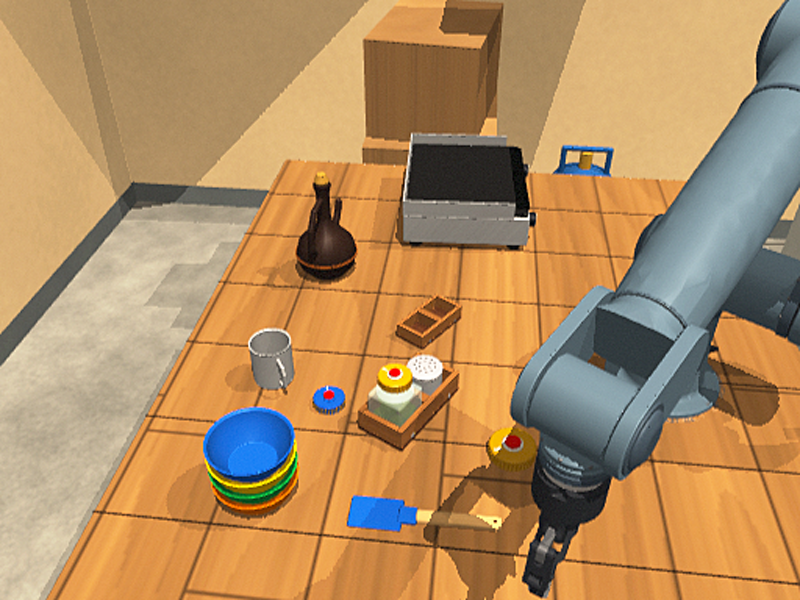

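The arm is still clear of everything. Candidates for the cap, in the 800x600 scene view:
- gold cap on the jar in the large caddy (501,258)
- larger loose gold cap on the bench (498,215)
- blue cap (492,328)

The small empty caddy at (382,282) is a decoy. I choose the gold cap on the jar, and will check it with a crop and measurements.

```bash
cat > h.py <<'E'
import cv2,numpy as np
def P(f):
    return np.c_[cv2.Rodrigues(np.array(f["rvec"],float))[0],np.array(f["tvec"],float).reshape(3)]
def ray(f,uv):
    M=P(f);R,t=M[:,:3],M[:,3]
    d=R.T@np.linalg.solve(f["mtx"],[*uv,1]);return -R.T@t,d
def onplane(f,uv,z):
    c,d=ray(f,uv);return c+d*(z-c[2])/d[2]
def tri(fs,uvs):
    A=np.zeros((3,3));b=np.zeros(3)
    for f,uv in zip(fs,uvs):
        c,d=ray(f,uv);d/=np.linalg.norm(d);Q=np.eye(3)-np.outer(d,d);A+=Q;b+=Q@c
    return np.linalg.solve(A,b)
def blobs(f,lo,hi,amin=8):
    h=cv2.cvtColor(f["color"],cv2.COLOR_RGB2HSV)
    m=cv2.inRange(h,lo,hi)
    n,l,s,c=cv2.connectedComponentsWithStats(m)
    return [(c[i].round(1),s[i].tolist(),l==i) for i in range(1,n) if s[i,4]>=amin]
RED=((0,200,120),(5,255,255)); GOLD=((20,180,120),(30,255,255))
E
python3 - <<'E'
from h import *
import pickle
f=pickle.load(open("f0.pkl","rb"))
for n in f:
    for nm,c in(("red",RED),("gold",GOLD)):
        print(n,nm,[(b[0].tolist(),b[1]) for b in blobs(f[n],*c)])
a=f["scene"]["color"][125:255,270:390];b=f["side"]["color"][210:300,210:350]
cv2.imwrite("pics/c.png",np.hstack([cv2.resize(x[:,:,::-1],(400,400),interpolation=cv2.INTER_CUBIC) for x in(a,b)]))
E
```

```text
scene red [([318.5, 135.2], [317, 133, 4, 5, 18])]
scene gold [([373.8, 218.9], [363, 206, 26, 19, 61]), ([393.5, 221.6], [390, 219, 8, 5, 8])]
side red [([252.2, 238.0], [249, 236, 7, 5, 27]), ([209.8, 252.4], [207, 251, 6, 4, 20]), ([327.9, 282.2], [324, 279, 9, 8, 54])]
side gold [([205.2, 111.1], [203, 110, 5, 3, 10]), ([252.6, 240.5], [242, 233, 22, 17, 192]), ([325.9, 283.4], [313, 274, 30, 22, 248]), ([163.5, 305.0], [131, 281, 59, 35, 360])]
```

View pics/c.png

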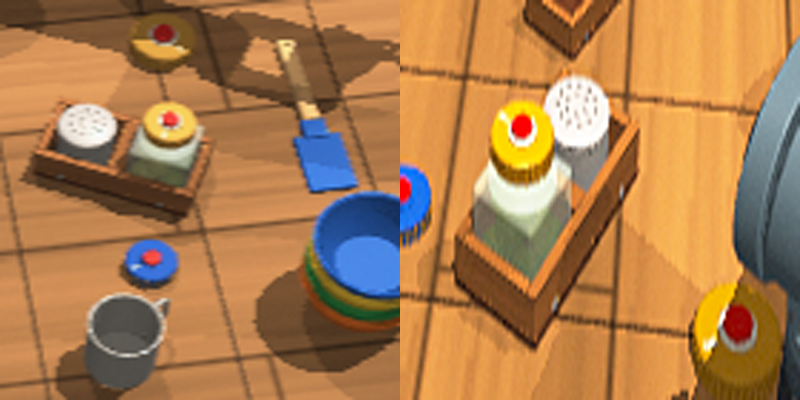

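The crop shows the small gold cap with its red vent on the square jar in the large caddy, next to the shaker. In scene pixels the vent is at about (321,163), in side pixels at (252,238). Next I triangulate it and check sizes.

```bash
python3 - <<'E'
from h import *
import pickle
f=pickle.load(open("f0.pkl","rb"))
S,D=f["scene"],f["side"]
sub=[b for b in blobs(S,(0,140,120),(8,255,255),4)+blobs(S,(172,140,120),(180,255,255),4) if 300<b[0][0]<335 and 125<b[0][1]<220]
for b in sub:print(b[:2])
u=min(sub,key=lambda b:np.hypot(*(b[0]-[321,163.4])))[0]
p=tri([S,D],[u,(252.2,238.0)]);print("vent",p)
for g in(S,D):print(cv2.projectPoints(p,np.array(g["rvec"]),np.array(g["tvec"]),g["mtx"],None)[0].ravel(),onplane(g,u if g is S else (252.2,238.),.128))
h=[b for b in blobs(S,(18,120,140),(32,255,255),15) if 300<b[0][0]<340 and 120<b[0][1]<185]
for b in h:
  print(b[:2]); 
b=[x for x in blobs(D,*GOLD) if 245<x[0][0]<260][0]
m=b[2];ys,xs=np.nonzero(m)
print("side gold width mm",1000*np.linalg.norm(onplane(D,(xs.min()-.5,240),.118)-onplane(D,(xs.max()+.5,240),.118)))
# caddy top-front corners from scene picture crop (x,y in 400px crop): rim corners
c=lambda x,y:(270+x*.3,125+y*.325)
K=[onplane(S,c(*q),.048) for q in((62,103),(38,156),(186,193),(212,148))]
print(np.round(K,3),[round(1e3*float(np.linalg.norm(K[i]-K[i-1])),1) for i in range(4)])
e=K[3]-K[0];print("long edge yaw deg",np.degrees(np.arctan2(e[1],e[0])))
s=r=None
from cell import r
s=r.observe();print(s["orientation"].T@(p-s["eef_pos"]))
E
```

```text
(array([318.7, 135. ]), [316, 133, 6, 5, 24])
(array([320.5, 163.5]), [319, 162, 4, 4, 16])
(array([315.2, 208.5]), [314, 207, 4, 4, 13])
vent [0.49648219 0.177725   0.12280823]
[320.36007459 163.31012275] [0.50103959 0.17676134 0.128     ]
[251.93188985 238.18807886] [0.49514846 0.18248366 0.128     ]
(array([317.4, 141. ]), [309, 138, 18, 7, 63])
(array([320.6, 164.2]), [313, 158, 16, 13, 120])
side gold width mm 58.93275328344775
[[0.403 0.078 0.048]
 [0.481 0.036 0.048]
 [0.559 0.193 0.048]
 [0.497 0.237 0.048]] [185.0, 87.6, 175.2, 75.7]
long edge yaw deg 59.60495852063648
[ 0.38070282  0.18043431 -0.28427946]
```

The cap is 59 mm wide, so it is the right one. The height came out at 0.123 against an expected 0.1285, which is fair for these cameras. I'll move above it and refine with the wrist camera.

```bash
python3 -m handwheel '[[0.038,0,-0.0284,0,-1],[0.038,0,-0.0284,0,-1],[0.038,0,-0.0284,0,-1],[0.038,0,-0.0284,0,-1],[0.038,0,-0.0284,0,-1],[0.038,0,-0.0284,0,-1],[0.038,0,-0.0284,0,-1],[0.038,0,-0.0284,0,-1]]' 60; python3 - <<'E'
from h import *
from cell import r
s=r.observe();print(s["q"].round(3),s["orientation"].round(3).tolist(),s["orientation"].T@(np.array([.498,.179,.1285])-s["eef_pos"]))
E
```

```text
clock: 0.9
eef_pos: [0.4523, 0.2536, 0.2989]
orientation: [[0.917, -0.005, 0.398], [-0.398, -0.004, 0.917], [-0.003, -1.0, -0.006]]
ft_force: [1.3, 1.0, 0.2]
opening: 1.0
[ 0.293 -0.059  1.893 -0.002  1.313 -0.868] [[0.917, -0.005, 0.398], [-0.398, -0.004, 0.917], [-0.003, -1.0, -0.006]] [ 0.072178    0.17043373 -0.04925222]
```

```bash
python3 -m handwheel '[[0.036,0,-0.0245,0,-1],[0.036,0,-0.0245,0,-1],[0.01,0,-0.005,0,-1],[0,0,0,0,-1]]'; python3 - <<'E'
from h import *
from cell import r
import pickle
s=r.observe();print(s["eef_pos"],s["q"].round(3),s["joint_vel"].round(3))
f={n:r.grab_frame(n) for n in("scene","side","wrist")}
pickle.dump((s,f),open("f1.pkl","wb"))
w=f["wrist"];c,d=ray(w,(256,192));print("cam",c,d/np.linalg.norm(d),w["mtx"][0,0])
cv2.imwrite("pics/d.png",w["color"][:,:,::-1])
print([(b[0],b[1]) for b in blobs(w,(0,150,100),(6,255,255),40)])
E
```

```text
clock: 1.3
eef_pos: [0.5087, 0.163, 0.2977]
orientation: [[0.914, -0.007, 0.405], [-0.405, -0.005, 0.914], [-0.004, -1.0, -0.007]]
ft_force: [-0.4, 0.1, 0.0]
opening: 0.996
[0.50869085 0.16299634 0.29767419] [ 0.099 -0.018  1.856 -0.004  1.311 -1.053] [-0.015 -0.     0.008  0.002  0.004 -0.   ]
cam [0.44720774 0.19332866 0.36799198] [ 0.23608633 -0.11562696 -0.9648283 ] 273.2224022618156
[(array([269.1, 176.1]), [259, 166, 21, 21, 342]), (array([277.9, 253.2]), [273, 248, 11, 11, 89])]
```

View pics/d.png

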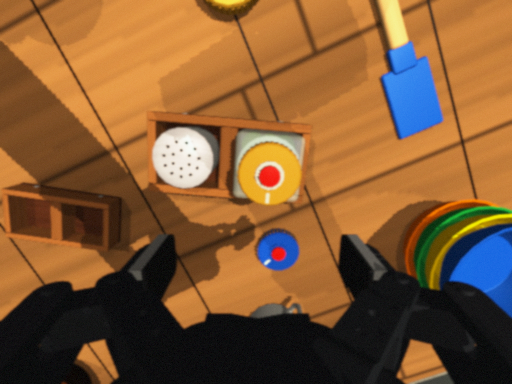

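The wrist view shows the cap's vent at (269,176), with the white dash at (268,197). The jar is in the right-hand pocket and the shaker in the left.

```bash
python3 - <<'E'
from h import *
import pickle
s,f=pickle.load(open("f1.pkl","rb"));w=f["wrist"];S,D=f["scene"],f["side"]
p=onplane(w,(269.1,176.1),.1285);print("vent wrist",p, "button mm",1e3*21/273.2*np.linalg.norm(p-ray(w,(0,0))[0])*.965)
g=max([b for b in blobs(w,(18,150,120),(32,255,255),100) if 150<b[0][1]<200],key=lambda b:b[1][4])
c,_=cv2.findContours(g[2].astype(np.uint8),cv2.RETR_EXTERNAL,cv2.CHAIN_APPROX_NONE)[:2]
(e,ax,an)=cv2.minAreaRect(cv2.convexHull(max(c,key=len)));ee=cv2.fitEllipse(cv2.convexHull(max(c,key=len)))
print("gold",e,ax,ee[0],ee[1],"->",onplane(w,ee[0],.12))
u=[b[0] for b in blobs(S,(0,140,120),(8,255,255),4) if abs(b[0][0]-320.5)<4 and abs(b[0][1]-163.5)<4]
v=[b[0] for b in blobs(D,*RED) if abs(b[0][0]-252)<4]
print(u,v)
q=tri([w]+[S]*len(u)+[D]*len(v),[(269.1,176.1)]+u+v);print("tri all",q)
R=s["orientation"];
for t in(p,):
  print("tool shift of TCP axis to vent",R.T@(t-s["eef_pos"]))
E
```

```text
vent wrist [0.4970218  0.18130367 0.1285    ] button mm 18.166782335811142
gold (269.2000427246094, 173.6000213623047) (62.60989761352539, 62.60989761352539) (269.0555725097656, 173.54296875) (62.7758903503418, 63.56924057006836) -> [0.49655646 0.1817838  0.12      ]
[array([320.5, 163.4])] [array([252.3, 237.9])]
tri all [0.49690474 0.17918881 0.12412321]
tool shift of TCP axis to vent [-0.01733984  0.16916441  0.01318949]
```

```bash
python3 -m handwheel '[[-0.0172,0,0.013,0,1],[0,0.035,0,0,1],[0,0.03,0,0,1],[0,0,0,0,1],[0,0,0,0,1],[0,0,0,0,1]]'; python3 - <<'E'
from h import *
from cell import r
import pickle
s=r.observe();print(s["ft_force"],s["orientation"].T@(np.array([.497,.1808,.1285])-s["eef_pos"]))
f={n:r.grab_frame(n) for n in("wrist","side","scene")}
pickle.dump((s,f),open("f2.pkl","wb"))
w=f["wrist"]
print([(b[0],b[1],onplane(w,b[0],.1285)) for b in blobs(w,(0,150,100),(6,255,255),40)])
cv2.imwrite("pics/e.png",np.hstack([w["color"][100:384,120:400,::-1],cv2.resize(f["side"]["color"][190:290,200:300,::-1],(284,284),interpolation=cv2.INTER_CUBIC)]))
E
```

```text
clock: 2.05
eef_pos: [0.4931, 0.1924, 0.2342]
orientation: [[0.921, -0.003, 0.39], [-0.39, -0.002, 0.921], [-0.002, -1.0, -0.003]]
ft_force: [1.1, 0.2, -0.2]
opening: 0.002
[ 1.06104496  0.200304   -0.22011844] [ 0.00824032  0.1057077  -0.0087698 ]
[(array([240.5, 223.9]), [230, 216, 26, 20, 283], array([0.49281254, 0.1812243 , 0.1285    ]))]
```

View pics/e.png

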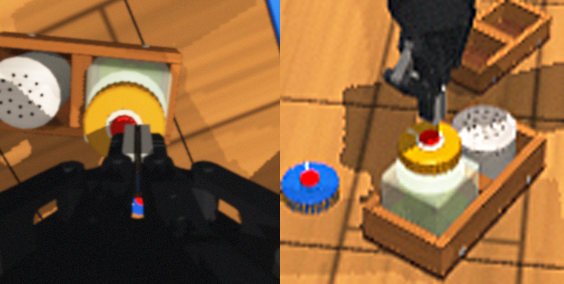

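The fingers are shut and about 9 mm off the button, which is partly hidden at (240,224). The arm overshot, so I'll correct with a settling row.

```bash
python3 -m handwheel '[[0.008,0,-0.009,0,1],[0,0,0,0,1],[0,0,0,0,1]]'; python3 - <<'E'
from h import *
from cell import r
import pickle
s=r.observe();print(s["ft_force"],s["torque"],s["orientation"].T@(np.array([.497,.1808,.1285])-s["eef_pos"]))
E
```

```text
clock: 2.5
eef_pos: [0.4991, 0.1792, 0.2369]
orientation: [[0.92, 0.002, 0.392], [-0.392, -0.002, 0.92], [0.003, -1.0, -0.001]]
ft_force: [-0.7, 0.9, 0.2]
opening: -0.003
[-0.74280357  0.89875722  0.18576971] [ 0.009506   -0.02718865  0.00726508] [-0.00290055  0.1083417   0.00077545]
```

```bash
python3 -m handwheel '[[-0.002,0.014,0.001,0,1],[0,0.01,0,0,1],[0,0,0,0,1],[0,0,0,0,1]]'; python3 - <<'E'
from h import *
from cell import r
import pickle
for i in range(2):
  s=r.observe();print(s["ft_force"],s["torque"],s["orientation"].T@(np.array([.497,.1808,.1285])-s["eef_pos"]))
  w=r.grab_frame("side")
f={"side":w,"scene":r.grab_frame("scene")}
pickle.dump((s,f),open("f3.pkl","wb"))
cv2.imwrite("pics/g.png",np.hstack([cv2.resize(f[n]["color"][a:a+60,b:b+60,::-1],(400,400),interpolation=cv2.INTER_CUBIC) for n,a,b in(("side",208,222),("scene",135,290))]))
E
```

```text
clock: 2.9
eef_pos: [0.4973, 0.1806, 0.21]
orientation: [[0.92, 0.001, 0.392], [-0.392, -0.002, 0.92], [0.002, -1.0, -0.002]]
ft_force: [-0.5, 0.0, -0.2]
opening: -0.001
[-0.45318638  0.03357619 -0.16264925] [-0.08372053  0.08861176  0.01281051] [-0.00045563  0.08148424  0.00024864]
[-0.72940932 -0.72499688 -0.35967637] [ 0.03772151  0.01810298 -0.0197985 ] [-0.0003273   0.0814261   0.00031134]
```

View pics/g.png

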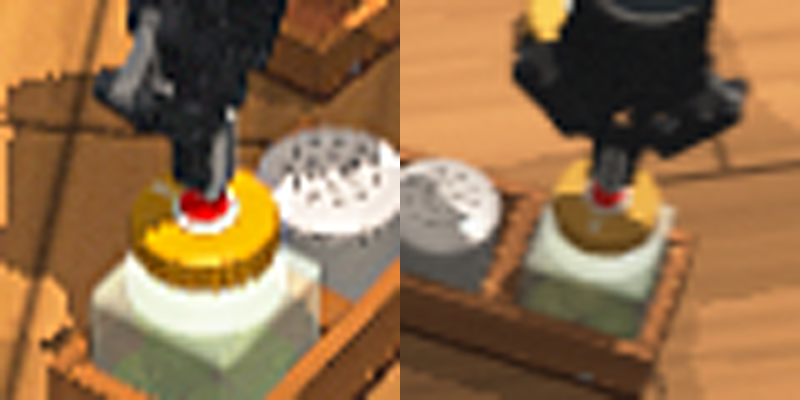

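The tips sit centred, about 8 mm above the button. I'll press down in small steps, watching the force.

```bash
python3 -m handwheel '[[0,0.006,0,0,1],[0,0,0,0,1]]'; python3 -m handwheel '[[0,0.003,0,0,1],[0,0,0,0,1]]';python3 -m handwheel '[[0,0.002,0,0,1],[0,0,0,0,1]]'
```

```text
clock: 3.25
eef_pos: [0.4979, 0.1807, 0.2049]
orientation: [[0.92, 0.003, 0.392], [-0.392, -0.002, 0.92], [0.004, -1.0, -0.0]]
ft_force: [-0.4, 0.0, -0.1]
opening: 0.0
clock: 3.45
eef_pos: [0.498, 0.1807, 0.2017]
orientation: [[0.92, 0.004, 0.392], [-0.392, -0.002, 0.92], [0.004, -1.0, -0.0]]
ft_force: [0.5, 0.6, -0.1]
opening: 0.002
clock: 3.65
eef_pos: [0.4984, 0.1808, 0.2002]
orientation: [[0.92, 0.005, 0.392], [-0.392, -0.002, 0.92], [0.005, -1.0, 0.0]]
ft_force: [-1.2, -0.1, 1.8]
opening: -0.001
```

```bash
python3 -m handwheel '[[0,0.0015,0,0,1],[0,0,0,0,1]]'; python3 -m handwheel '[[0,0.0015,0,0,1],[0,0,0,0,1]]';python3 -m handwheel '[[0,0.0015,0,0,1],[0,0,0,0,1]]'
```

```text
clock: 3.85
eef_pos: [0.4985, 0.1809, 0.1992]
orientation: [[0.92, 0.004, 0.392], [-0.392, -0.002, 0.92], [0.005, -1.0, 0.0]]
ft_force: [-1.6, 0.6, 2.9]
opening: 0.001
clock: 4.05
eef_pos: [0.4985, 0.1809, 0.1981]
orientation: [[0.92, 0.004, 0.392], [-0.392, -0.002, 0.92], [0.005, -1.0, 0.0]]
ft_force: [-0.6, 0.2, 2.8]
opening: -0.002
clock: 4.25
eef_pos: [0.4986, 0.1809, 0.1974]
orientation: [[0.92, 0.004, 0.392], [-0.392, -0.002, 0.92], [0.004, -1.0, -0.0]]
ft_force: [-3.3, -1.1, 5.3]
opening: -0.001
```

```bash
python3 -m handwheel '[[0,0.0015,0,0,1],[0,0,0,0,1]]'
```

```text
clock: 4.45
eef_pos: [0.4989, 0.1809, 0.1976]
orientation: [[0.92, 0.004, 0.392], [-0.392, -0.002, 0.92], [0.004, -1.0, -0.001]]
ft_force: [-3.7, -1.1, 3.8]
opening: 0.003
```

```bash
python3 -m handwheel '[[0,0.003,0,0,1],[0,0,0,0,1]]';python3 -m handwheel '[[0,0.004,0,0,1],[0,0,0,0,1]]'
```

```text
clock: 4.65
eef_pos: [0.4998, 0.1811, 0.1979]
orientation: [[0.92, 0.005, 0.391], [-0.391, -0.002, 0.92], [0.005, -1.0, -0.0]]
ft_force: [-2.6, -1.7, 4.1]
opening: -0.003
clock: 4.85
eef_pos: [0.5012, 0.1814, 0.1981]
orientation: [[0.92, 0.007, 0.391], [-0.391, -0.002, 0.92], [0.007, -1.0, 0.001]]
ft_force: [-1.8, -1.2, 3.6]
opening: -0.004
```

The hold row relaxes the push, so I'll end the next call on a push row and re-centre at the same time.

```bash
python3 -m handwheel '[[-0.002,0.003,-0.001,0,1]]';python3 -m handwheel '[[-0.001,0.005,0,0,1]]';python3 -m handwheel '[[-0.001,0.006,0,0,1]]'
```

```text
clock: 4.95
eef_pos: [0.5008, 0.1814, 0.197]
orientation: [[0.92, 0.013, 0.391], [-0.391, -0.002, 0.92], [0.013, -1.0, 0.003]]
ft_force: [0.7, -0.3, 14.0]
opening: 0.002
clock: 5.05
eef_pos: [0.5018, 0.1819, 0.1965]
orientation: [[0.92, 0.016, 0.391], [-0.391, -0.002, 0.921], [0.016, -1.0, 0.004]]
ft_force: [-15.0, -3.8, 41.6]
opening: -0.003
clock: 5.15
eef_pos: [0.5034, 0.1825, 0.1969]
orientation: [[0.921, 0.02, 0.39], [-0.39, -0.003, 0.921], [0.02, -1.0, 0.005]]
ft_force: [-17.5, -3.9, 47.2]
opening: -0.0
```

47 N with no further travel at z = 0.197, so the button is fully down. Release.

```bash
python3 -m handwheel '[[0,-0.01,0,0,1],[0,-0.02,0,0,1],[0,-0.02,0,0,1],[0,-0.01,0,0,-1],[0,0,0,0,-1],[0,0,0,0,-1],[0,0,0,0,-1]]';python3 - <<'E'
from h import *
from cell import r
import pickle
s=r.observe();print(s["orientation"].round(4).tolist(),s["orientation"].T@(np.array([.497,.1808,.1285])-s["eef_pos"]))
f={n:r.grab_frame(n) for n in("wrist","side","scene")}
pickle.dump((s,f),open("f4.pkl","wb"))
w=f["wrist"]
for b in blobs(w,(0,150,100),(6,255,255),40): print(b[0],b[1],onplane(w,b[0],.1285))
g=max([b for b in blobs(w,(18,150,120),(32,255,255),100)],key=lambda b:b[1][4])
c,_=cv2.findContours(g[2].astype(np.uint8),cv2.RETR_EXTERNAL,cv2.CHAIN_APPROX_NONE)[:2]
ee=cv2.fitEllipse(cv2.convexHull(max(c,key=len)));print(ee,onplane(w,ee[0],.12))
print([(b[0],b[1]) for b in blobs(f["side"],*RED)])
cv2.imwrite("pics/i.png",w["color"][:,:,::-1])
E
```

```text
clock: 5.85
eef_pos: [0.5026, 0.1826, 0.2585]
orientation: [[0.921, 0.024, 0.39], [-0.39, -0.003, 0.921], [0.023, -1.0, 0.007]]
ft_force: [-0.5, -0.6, -0.0]
opening: 0.684
[[0.9206, 0.0235, 0.3899], [-0.39, -0.0025, 0.9208], [0.0226, -0.9997, 0.0069]] [-0.00740199  0.12984227 -0.00479061]
[249.8 197. ] [238, 185, 25, 24, 460] [0.49675807 0.18159452 0.1285    ]
[264.5 270.7] [259, 265, 12, 12, 111] [0.56057414 0.1673102  0.1285    ]
((250.06512451171875, 192.755126953125), (72.28575134277344, 74.4605712890625), 93.68132019042969) [0.49604865 0.18195565 0.12      ]
[(array([252.2, 238. ]), [249, 236, 7, 5, 27]), (array([209.9, 252.5]), [207, 251, 7, 4, 21]), (array([327.9, 282.3]), [323, 279, 10, 8, 57])]
```

View pics/i.png

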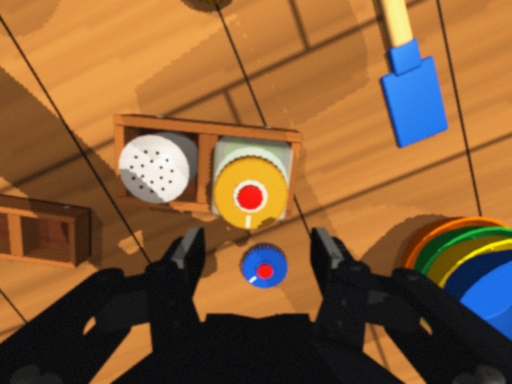

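The vent has sprung back and the jar is unmoved, with the cap at (0.497, 0.1815). The tool has picked up a 1.3° tilt. I'll move over the cap and watch whether the tilt recovers.

```bash
python3 -m handwheel '[[-0.036,0,-0.015,0,-1],[0,0,0,0,-1],[0,0,0,0,-1]]';python3 -m handwheel '[[0.03,0,0.012,0,-1],[0,0,0,0,-1],[0,0,0,0,-1]]'
```

```text
clock: 6.3
eef_pos: [0.4613, 0.1825, 0.2542]
orientation: [[0.921, 0.017, 0.39], [-0.39, -0.003, 0.921], [0.017, -1.0, 0.004]]
ft_force: [-0.1, 0.5, 1.1]
opening: 1.003
clock: 6.6
eef_pos: [0.4947, 0.1818, 0.2538]
orientation: [[0.921, 0.015, 0.39], [-0.39, -0.004, 0.921], [0.016, -1.0, 0.003]]
ft_force: [0.2, -0.8, -0.2]
opening: 1.0
```

Those pulses reduce the tilt, so I'll do two more.

```bash
python3 -m handwheel '[[-0.036,0,-0.015,0,-1],[0,0,0,0,-1],[0,0,0,0,-1],[0.036,0,0.015,0,-1],[0,0,0,0,-1],[0,0,0,0,-1]]';python3 -m handwheel '[[-0.036,0,-0.015,0,-1],[0,0,0,0,-1],[0,0,0,0,-1],[0.036,0,0.015,0,-1],[0,0,0,0,-1],[0,0,0,0,-1]]'
```

```text
clock: 7.2
eef_pos: [0.4938, 0.1817, 0.2511]
orientation: [[0.921, 0.01, 0.39], [-0.39, -0.004, 0.921], [0.011, -1.0, 0.0]]
ft_force: [0.5, -0.2, -0.3]
opening: 1.003
clock: 7.8
eef_pos: [0.4935, 0.1816, 0.2502]
orientation: [[0.921, 0.008, 0.39], [-0.39, -0.004, 0.921], [0.01, -1.0, -0.001]]
ft_force: [0.3, -0.0, 0.5]
opening: 0.999
```

```bash
python3 -m handwheel '[[0.0028,0.035,0.0012,0,-1],[0,0,0,0,-1],[0,0.025,0,0,-1],[0,0,0,0,-1],[0,0,0,0,-1]]';python3 - <<'E'
from h import *
from cell import r
s=r.observe();R=s["orientation"];print(s["eef_pos"],R.T@(np.array([.497,.1814,.114])-s["eef_pos"]),s["q"].round(3))
w=r.grab_frame("wrist")
for b in blobs(w,(0,150,100),(6,255,255),40): print(b[0],b[1],onplane(w,b[0],.1285))
E
```

```text
clock: 8.3
eef_pos: [0.5, 0.1821, 0.1961]
orientation: [[0.921, 0.019, 0.39], [-0.39, -0.003, 0.921], [0.018, -1.0, 0.004]]
ft_force: [-0.6, 0.2, 0.6]
opening: 0.999
[0.50004524 0.18210325 0.19611724] [-0.00402899  0.08204835 -0.00220078] [ 0.138  0.091  1.944 -0.006  1.089 -1.029]
[250.8 236.1] [233, 219, 36, 35, 928] [0.49671346 0.18168522 0.1285    ]
[268.2 307.1] [261, 300, 15, 17, 183] [0.54326577 0.17289656 0.1285    ]
```

```bash
python3 -m handwheel '[[-0.036,0,-0.015,0,-1],[0,0,0,0,-1],[0,0,0,0,-1],[0.034,0,0.015,0,-1],[0,0,0,0,-1],[0,0,0,0,-1]]';python3 -m handwheel '[[-0.036,0,-0.015,0,-1],[0,0,0,0,-1],[0,0,0,0,-1],[0.034,0,0.015,0,-1],[0,0,0,0,-1],[0,0,0,0,-1]]'
```

```text
clock: 8.95
eef_pos: [0.5001, 0.1834, 0.2021]
orientation: [[0.921, 0.026, 0.389], [-0.389, -0.002, 0.921], [0.024, -1.0, 0.008]]
ft_force: [0.2, 0.2, -0.1]
opening: 1.001
clock: 9.55
eef_pos: [0.4992, 0.1842, 0.2037]
orientation: [[0.921, 0.027, 0.39], [-0.39, -0.002, 0.921], [0.026, -1.0, 0.009]]
ft_force: [-0.8, -0.0, -0.7]
opening: 0.998
```

```bash
python3 -m handwheel '[[-0.036,0,-0.015,0,-1],[0,0,0,0,-1],[0,0,0,0,-1]]';python3 -m handwheel '[[0.006,0.001,0.0025,0,-1],[0.006,0.001,0.0025,0,-1],[0.006,0.001,0.0025,0,-1],[0.006,0.001,0.0025,0,-1],[0.006,0.001,0.0025,0,-1],[0,0,0,0,-1]]'
```

```text
clock: 9.85
eef_pos: [0.4595, 0.1843, 0.2027]
orientation: [[0.92, 0.028, 0.39], [-0.39, -0.002, 0.921], [0.026, -1.0, 0.009]]
ft_force: [0.2, 0.6, 0.8]
opening: 0.998
clock: 10.45
eef_pos: [0.4985, 0.184, 0.2005]
orientation: [[0.92, 0.033, 0.391], [-0.391, -0.001, 0.92], [0.031, -0.999, 0.012]]
ft_force: [-0.2, -0.8, 0.5]
opening: 1.006
```

```bash
python3 -m handwheel '[[-0.006,0,-0.0025,0,-1],[-0.006,0,-0.0025,0,-1],[-0.006,0,-0.0025,0,-1],[-0.006,0,-0.0025,0,-1],[-0.006,0,-0.0025,0,-1],[-0.006,0,-0.0025,0,-1],[0,0,0,0,-1]]';python3 -m handwheel '[[0.036,0,0.015,0,-1],[0,0,0,0,-1],[0,0,0,0,-1]]';python3 -m handwheel '[[0,-0.01,0,0,-1],[0,-0.01,0,0,-1],[0,-0.01,0,0,-1],[0,-0.01,0,0,-1],[0,0,0,0,-1]]'
```

```text
clock: 11.15
eef_pos: [0.4546, 0.1844, 0.1984]
orientation: [[0.92, 0.031, 0.39], [-0.39, -0.001, 0.921], [0.029, -1.0, 0.011]]
ft_force: [0.5, -0.7, -0.9]
opening: 1.0
clock: 11.45
eef_pos: [0.4928, 0.1842, 0.1983]
orientation: [[0.921, 0.028, 0.39], [-0.39, -0.001, 0.921], [0.026, -1.0, 0.01]]
ft_force: [-0.6, -0.7, -0.9]
opening: 0.997
clock: 11.95
eef_pos: [0.491, 0.1845, 0.2435]
orientation: [[0.921, 0.031, 0.389], [-0.389, -0.001, 0.921], [0.029, -1.0, 0.011]]
ft_force: [0.5, -0.8, 0.1]
opening: 0.999
```

```bash
python3 -m handwheel '[[-0.036,0,-0.015,0,-1],[0,0,0,0,-1],[0.036,0,0.015,0,-1],[0,0,0,0,-1],[-0.036,0,-0.015,0,-1],[0,0,0,0,-1],[0.036,0,0.015,0,-1],[0,0,0,0,-1]]';python3 -m handwheel '[[-0.036,0,-0.015,0,-1],[0,0,0,0,-1],[0.036,0,0.015,0,-1],[0,0,0,0,-1],[-0.036,0,-0.015,0,-1],[0,0,0,0,-1],[0.036,0,0.015,0,-1],[0,0,0,0,-1]]';python3 -m handwheel '[[0,0.01,0,0,-1],[0,0.01,0,0,-1],[0,0.01,0,0,-1],[0,0,0,0,-1]]'
```

```text
clock: 12.75
eef_pos: [0.4877, 0.1844, 0.2405]
orientation: [[0.921, 0.025, 0.389], [-0.389, -0.002, 0.921], [0.024, -1.0, 0.008]]
ft_force: [0.0, -0.1, 1.4]
opening: 0.997
clock: 13.55
eef_pos: [0.4852, 0.1843, 0.2382]
orientation: [[0.921, 0.019, 0.388], [-0.388, -0.002, 0.922], [0.019, -1.0, 0.005]]
ft_force: [-0.3, 0.1, 0.7]
opening: 1.0
clock: 13.95
eef_pos: [0.4849, 0.1843, 0.2059]
orientation: [[0.921, 0.019, 0.388], [-0.388, -0.002, 0.922], [0.018, -1.0, 0.005]]
ft_force: [-0.4, -0.2, -0.3]
opening: 1.001
```

Slow descent adds no tilt. About 1.1° remains, mostly about the jaw axis, which is acceptable. Now centre and descend slowly.

```bash
python3 -m handwheel '[[0.0035,0,0.0005,0,-1],[0.0035,0,0.0005,0,-1],[0.0035,0,0.0005,0,-1],[0,0.008,0,0,-1],[0,0.008,0,0,-1],[0,0,0,0,-1]]';python3 - <<'E'
from h import *
from cell import r
s=r.observe();R=s["orientation"];print(R.T@(np.array([.497,.1815,.114])-s["eef_pos"]))
E
```

```text
clock: 14.55
eef_pos: [0.4964, 0.1814, 0.1894]
orientation: [[0.921, 0.02, 0.388], [-0.388, -0.002, 0.922], [0.02, -1.0, 0.006]]
ft_force: [-0.9, 0.2, -0.2]
opening: 0.997
[-0.00099607  0.07544295 -0.000148  ]
```

```bash
python3 -m handwheel '[[-0.001,0.008,0,0,-1],[0,0.008,0,0,-1],[0,0.008,0,0,-1],[0,0.002,0,0,-1],[0,0,0,0,-1]]';python3 - <<'E'
from h import *
from cell import r
s=r.observe();R=s["orientation"];print(R.T@(np.array([.497,.1815,.114])-s["eef_pos"]))
f={n:r.grab_frame(n) for n in("side","scene")}
cv2.imwrite("pics/j.png",np.hstack([cv2.resize(f[n]["color"][a:a+75,b:b+75,::-1],(400,400),interpolation=cv2.INTER_CUBIC) for n,a,b in(("side",203,215),("scene",130,283))]))
E
```

```text
clock: 15.05
eef_pos: [0.4953, 0.1818, 0.1601]
orientation: [[0.922, 0.018, 0.388], [-0.388, -0.002, 0.922], [0.018, -1.0, 0.005]]
ft_force: [-0.2, -0.9, 0.5]
opening: 0.999
[0.00084877 0.0461156  0.00018107]
```

View pics/j.png

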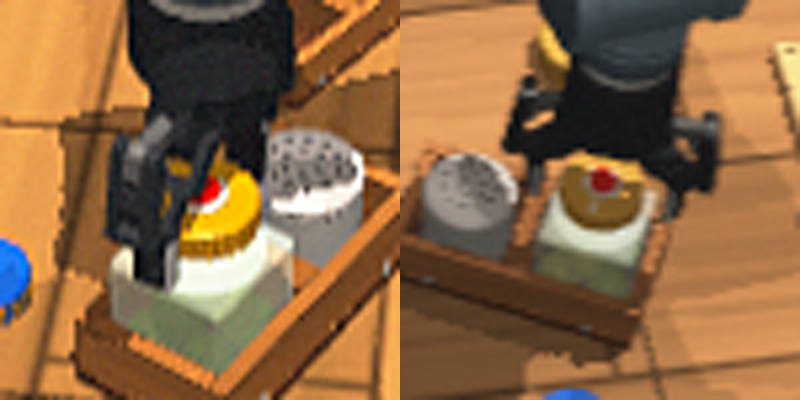

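The fingers straddle the cap, with the side-view pad next to it and above the jar's shoulder. Now I close with 80 N.

```bash
python3 -m handwheel '[[0,0,0,0,1],[0,0,0,0,1],[0,0,0,0,1],[0,0,0,0,1],[0,0,0,0,1],[0,0,0,0,1]]' 80
```

```text
clock: 15.75
eef_pos: [0.4958, 0.1815, 0.1619]
orientation: [[0.922, 0.02, 0.388], [-0.388, -0.003, 0.922], [0.02, -1.0, 0.005]]
ft_force: [-0.8, -0.9, -0.3]
opening: 0.674
```

Opening is 0.674, about 58 mm, so the cap is held. Turning anticlockwise is negative about tool y.

```bash
python3 -m handwheel '[[0,-0.0002,0,-6,1],[0,-0.0002,0,-6,1],[0,-0.0002,0,-6,1]]'; python3 - <<'E'
from h import *
from cell import r
s=r.observe();R=s["orientation"];print(np.degrees(np.arctan2(R[1,2],R[0,2])),s["torque"],s["q"][5])
E
```

```text
clock: 16.05
eef_pos: [0.4956, 0.1816, 0.1624]
orientation: [[0.997, 0.019, 0.078], [-0.078, -0.001, 0.997], [0.019, -1.0, 0.0]]
ft_force: [-2.1, -0.6, 1.7]
opening: 0.673
85.54571839885774 [ 0.12347997  0.38058202 -0.38266802] -1.3530924637130501
```

```bash
python3 -m handwheel '[[0,-0.0002,0,-6,1],[0,-0.0002,0,-6,1],[0,-0.0002,0,-6,1],[0,-0.0002,0,-6,1],[0,-0.0002,0,-6,1],[0,0,0,0,1]]'; python3 - <<'E'
from h import *
from cell import r
s=r.observe();R=s["orientation"];print(np.degrees(np.arctan2(R[1,2],R[0,2]))-67.2,s["torque"],s["q"][5])
E
```

```text
clock: 16.65
eef_pos: [0.4952, 0.1809, 0.1632]
orientation: [[0.895, 0.017, -0.446], [0.446, -0.0, 0.895], [0.015, -1.0, -0.008]]
ft_force: [0.4, -1.9, -0.3]
opening: 0.67
49.280505565524365 [-0.16995442  0.03130275 -0.02394736] -1.8955364623285778
```

```bash
python3 -m handwheel '[[0,-0.0002,0,-4,1],[0,0,0,-3,1],[0,0,0,0,1]]'; python3 - <<'E'
from h import *
from cell import r
s=r.observe();R=s["orientation"];print(np.degrees(np.arctan2(R[1,2],R[0,2]))-67.2,s["torque"],s["q"][5])
w=r.grab_frame("wrist");f=r.grab_frame("side")
cv2.imwrite("pics/k.png",np.hstack([cv2.resize(w["color"][150:350,150:350,::-1],(400,400)),cv2.resize(f["color"][203:278,215:290,::-1],(400,400),interpolation=cv2.INTER_CUBIC)]))
E
```

```text
clock: 16.95
eef_pos: [0.4954, 0.1805, 0.1632]
orientation: [[0.835, 0.017, -0.549], [0.549, -0.001, 0.836], [0.013, -1.0, -0.01]]
ft_force: [0.2, -0.7, -0.1]
opening: 0.67
56.12728443248598 [-0.195364    0.05493873 -0.00768279] -2.014840700686886
```

View pics/k.png

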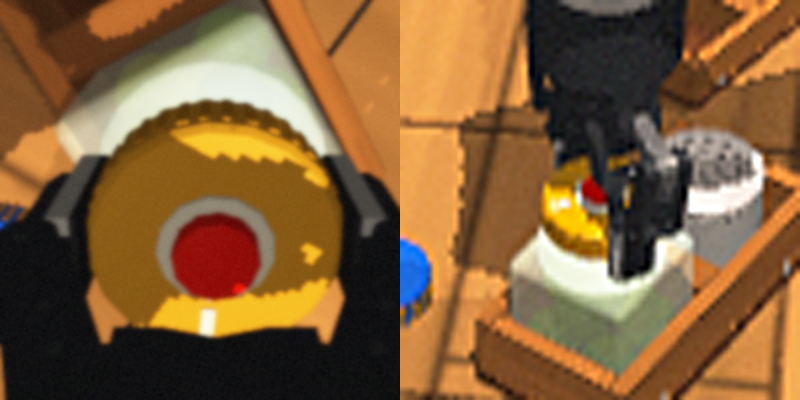

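The dash is still straight below the button in the tool view, so the cap turned with the grip. The torque is near zero, so the threads have let go at 56°. Now I lift straight up slowly.

```bash
python3 -m handwheel '[[0,-0.003,0,0,1],[0,-0.004,0,0,1],[0.0001,-0.004,-0.0001,0,1],[0,0,0,0,1]]'; python3 -m handwheel '[[0.0001,-0.005,-0.0001,0,1],[0,-0.005,0,0,1],[0.0001,-0.005,-0.0001,0,1],[0,-0.005,0,0,1],[0,0,0,0,1],[0,0,0,0,1]]'; python3 - <<'E'
from h import *
from cell import r
import pickle
f={n:r.grab_frame(n) for n in("side","scene","wrist")}
s=r.observe();print(s["eef_pos"],s["ft_force"],np.abs(s["joint_vel"]).max());pickle.dump((s,f),open("f5.pkl","wb"))
cv2.imwrite("pics/l.png",np.hstack([cv2.resize(f[n]["color"][a:a+75,b:b+75,::-1],(400,400),interpolation=cv2.INTER_CUBIC) for n,a,b in(("side",203,215),("scene",130,283))]))
E
```

```text
clock: 17.45
eef_pos: [0.4955, 0.1808, 0.1751]
orientation: [[0.838, 0.018, -0.546], [0.546, -0.001, 0.838], [0.014, -1.0, -0.01]]
ft_force: [1.1, -1.1, -0.6]
opening: 0.674
clock: 18.05
eef_pos: [0.4957, 0.1813, 0.198]
orientation: [[0.838, 0.019, -0.546], [0.546, 0.001, 0.838], [0.017, -1.0, -0.01]]
ft_force: [0.5, -0.8, -0.8]
opening: 0.67
[0.49554809 0.18126389 0.19762482] [-0.30120776  0.42988327 -1.04241278] 0.0015283080528491143
```

View pics/l.png

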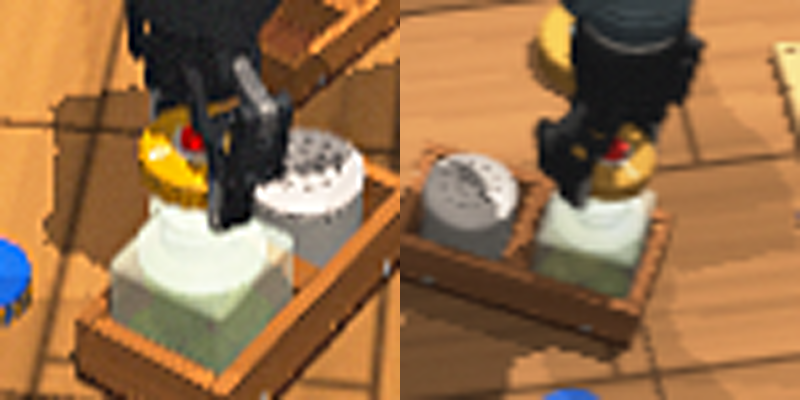

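The cap is off, 22 mm above the mouth and centred over it. The jar is still down: about 1 N at the wrist, whereas the jar alone would add 5.4 N. The arm is still, so I'll hand in.

```bash
python3 -c "
from cell import r
print(r.sign_off())"
```

```text
the job is handed in; nothing more can be done
None
```

I pressed the vent first, unscrewed the cap and lifted it off. I then handed the job in at about 18 s, with the cap held roughly 22 mm above the jar's mouth.

- **Vent:** I pressed it with the shut fingertips until it stopped moving, about 4 mm down, and it was back up in the pictures afterwards. The press peaked at about 47 N at the wrist. That was on the fingertips, not the gripper's body, but it was far more than the 4.5 N needed.
- **Unscrewing:** I gripped the cap once at 80 N and turned it 56° anticlockwise. The white dash turned with the grip, and the torque had dropped to about zero by the end.
- **Lift:** I raised the cap 34.5 mm straight up. The wrist carried only about 1 N, and in the pictures the jar is still in its pocket. The arm was still at sign-off.
- **Disagreements:** The tool picked up a tilt of 1 to 2° when I pressed the vent. I brought it down only to about 1.1°, so the cap may be about 1° off level. Heights from two-camera triangulation read about 5 mm low, so I used the given heights, and the contact with the button agreed with them.

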